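Draw the thermometer case slantwise out of the tilt-out bin

TASK

Pull the blue bin by its bar handle until it is tilted fully out of the crate, and leave it out. Then take hold of the orange thermometer case inside, raise its free white-capped end and draw it slantwise out from under the bin's fixed hood; the thermometer is glass, so do not force the case against the bin or drop it. Finish while still holding the case in the gripper, still and in the air, all of it higher than the crate's top board by a couple of centimetres and touching nothing else, with the other things left where they were.

Things in the scene. Friction and masses are not known exactly. Their poses are not given: they have to be found in the camera images.
- crate: Fixed green wooden crate standing on its side, mouth towards the robot, 270 mm wide (y), 229 mm high; flat top board. Origin on the table below the bin's hinge line, middle of the width; x points into the crate, y to the left seen from the robot, z up. Its top and side boards begin 33 mm behind the origin and end 240 mm behind it.
- bin (a joint): Tilt angle of the blue bin about its lower front edge: 0 shut, 0.55 rad at its stop, tilted out towards the robot. A stiff hinge: it stays at any angle; about 5 N at the handle moves it.
- bin_hinge (a point): Point on the bin's hinge axis, 15 mm above the table at the middle of the bin's front; the axis runs along the crate's y. Its axes turn with the bin: at joint 0 they are the crate's axes (x back, y left, z up), and tilting out leans its z towards the robot.
- bin_handle (a point): Centre of the steel bar handle: round, 10 mm thick, 100 mm long along y, 45 mm in front of the bin's front panel (axis to panel face); in the bin's axes 50 mm in front of and 150 mm above the hinge. The panel's upper edge is 160 mm above the hinge. Grip it from above; when shut, the crate's top board is 83 mm behind the bar.
- bin_mouth (a point): Centre of the open half of the bin's mouth, in its rim plane; axes as bin_hinge, z straight out of the bin. The opening is 104 mm in y (52 either side of this point) and 120 mm in x. The bin inside is 120 mm in x, 208 mm in y, its floor 68 mm below the rim plane. The +y end wall, 52 to 58 mm to +y of this point, ends 8 mm below the rim plane.
- bin_hood (a point): Middle of the edge of the fixed flat blue hood that closes the -y half of the bin's mouth, at rim height, 52 mm to -y of bin_mouth; axes as there. The hood is 3 mm thick, its underside 3 mm below this point.
- bin_saddle (a point): Top of the white saddle under the hood, on which the case rests: 116 mm to -y of bin_mouth, 46 mm below the rim plane (22 mm above the floor); axes as there. A like saddle stands 128 mm to +y of it, in the open half. Each is 8 mm wide in y, 28 mm in x, with lips 6 mm high beside the case.
- case_mid (a point): Centre of the thermometer's hard case: orange round tube with a white cap end, 18 mm diameter, 170 mm long, about 60 g; x points to the cap. It lies along the bin's y in the saddles, centred front to back, 37 mm below the rim plane; cap end in the open half, other end under the hood. A slant of 0.28 rad, cap up, clears hood and end wall; steepen it on the way so the fingers clear the wall.
- case_cap (a point): Middle of the case's white cap end face (85 mm from its centre).
- case_foot (a point): Middle of the case's other, orange end face (85 mm from its centre).
- cup: White plastic measuring cup with handle, 68 mm wide, 62 mm high, on the crate's top; origin at its underside. Leave alone.
- tin: Round aluminium balm tin, 58 mm wide, 20 mm high, on the crate's top; origin at its underside. Leave alone.
- clipper: Steel nail clipper lying on the table, 60 mm long; origin at its underside. Leave alone.
- lotion: Brown bottle with white cap, 54 mm wide, 150 mm high, on the table; origin at its underside. Leave alone.
- plasters: Pale cardboard-like box 55 x 100 x 35 mm on the table; origin at its underside. Leave alone.
- jar: Green glass jar, 64 mm wide, 60 mm high, on the table; origin at its underside. Leave alone.

How it is judged:
On the way, in this order (a step that is already met when the one before it is completed fails the run):
1. the bin is tilted fully out (at least 0.48 of its 0.55 rad) with the case still in it (value of joint bin above 0.48 rad and z of case_cap in the frame of bin_mouth below -0.015 m), for 0.2 s.
2. the case, held by the fingers, slants up through the open half of the mouth: cap end raised to the rim, slant over 0.1 rad, foot end still under the hood (angle between the x axis of case_mid and the y axis of bin_mouth, either way round above 0.1 rad and z of case_cap in the frame of bin_mouth above -0.01 m and z of case_foot in the frame of bin_mouth below -0.003 m and y of case_foot in the frame of bin_mouth below -0.052 m and contact force between case and the fingers above 1 N), for 0.05 s.
At the end, for the whole second after the job is handed in: Both ends of the case are above 0.245 m (crate top 0.229 m), it is gripped by the fingers (over 1 N), slower than 0.03 m/s and touches neither crate, bin nor any other thing; the bin is still out by more than 0.4 rad and every other thing is within 30 mm of its start (height (world z) of each of case_cap, case_foot above 0.245 m and contact force between case and the fingers above 1 N and contact force between case and crate below 0.05 N and contact force between case and cup below 0.05 N and contact force between case and tin below 0.05 N and contact force between case and clipper below 0.05 N and contact force between case and lotion below 0.05 N and contact force between case and plasters below 0.05 N and contact force between case and jar below 0.05 N and linear speed of case below 0.03 m/s and value of joint bin above 0.4 rad and distance of each of cup, tin, clipper, lotion, plasters, jar from where it was at the start of the episode below 0.03 m); the arm keeps its last pose, push and grip.
It fails at once if the case is forced against the bin or crate (over 35 N) (contact force between case and crate above 35 N).
It fails at once if the case is dropped below the bin (height (world z) of case_mid below 0.08 m).
It fails at once if another thing is shifted by more than 30 mm or knocked over (distance of any of cup, tin, clipper, lotion, plasters, jar from where it was at the start of the episode above 0.03 m or angle between any of cup, tin, clipper, lotion, plasters, jar's own z axis and vertical above 0.5 rad).
It also fails if it takes over 48 s, if anything falls off the work surface, if the arm or the gripper's body presses on something with over 40 N, if the wrist force passes 120 N, or if a joint passes its speed limit or range.

ROBOT

A 6-joint arm with a two-finger parallel gripper is mounted at the origin on the work surface. World frame = base frame: x ahead of the robot, y to its left, z up, the work surface at z = 0. Lengths are in m, angles in rad, forces in N, time in s.
With the tool pointing down it reaches from about 0.35 to 0.85 m from the base axis. Payload 8.1 kg.
Tool frame: the origin (TCP) lies midway between the tips of the shut fingers; the grasp point (between the pads) lies 19 mm behind it (robot.tcp_to_grasp is the distance from the TCP to the grasp point, in m); x points along the fingers, y is the direction in which the jaws open and shut, and the axes are right-handed (so a half turn about x gives the same grasp; the last joint's range is limited). The gripper opens to 93 mm and grips with 3 to 60 N. Pads are 15 mm wide; open, the fingers measure 128 mm over their backs; the gripper's body (75 mm by 188 mm) begins 65 mm behind the grasp point.
Start: joints at [-1.412, 0.13, 1.488, -0, 1.523, -0.085], TCP at [0.145, -0.582, 0.219] pointing down, gripper open.
Joint ranges: [-2.96, 2.96], [-0.89, 2.26], [0.02, 2.5], [-1.34, 4.48], [0, 2.73], [-2.66, 2.66]. Speed limits (rad/s): [2.39, 2.39, 2.79, 3.14, 3.14, 3.14].

INTERFACE

Orientations are given as a rotation vector (axis times angle).
In Python, from plant import robot gives the robot as it stands.
- The arm moves only by the tool play_rows, never from a script. Its argument "plan" is a list of rows, each an object with "slide": the shift along the world's x, y, z as a fraction of full scale, a list of three; "roll": the turn about the world's z as a fraction of full scale; "fingers": the gripper command: -1 is shut, 1 is fully open, values between are in proportion. A call has 1 to 20 rows; each row shifts and turns the commanded pose from where the row before left it; what a row does not reach is not made up. Full scale, the value 1, is 30 mm for a shift and 8 degrees for a turn. A row lasts 1/8 s, in which the tool goes at most 62.5 mm and 10.7 degrees, less where a joint would pass 70% of its speed; a pose out of reach is approached as far as the arm can. A call with a number of a shift or a turn outside -1 to 1 is refused whole. A call with a gripper value outside its range is refused whole. The fingers move at their own pace and stop on an object; "squeeze" is the grip in N (left out, the last holds). Time passes only in rows, so rows that do not move let the fingers close. It gives the time, the measured TCP pose, the force and the opening at its end, in the units of the state.
- robot.read_state(): the state, without advancing time (a new reading comes with each control period).
- robot.read_camera(name): name is "scene" or "top"; returns the picture (480x640x3 uint8, red, green, blue); there is no depth.
- robot.get_calibration(name): a dict with "fx", "fy", "cx", "cy" (pixels), "distortion" ([k1, k2, p1, p2, k3] as OpenCV has them; the pictures are not rectified), "R" (3x3) and "t" (3): a world point X has camera coordinates R X + t. Camera axes: x right, y down, z forward; pixel columns grow to the right and rows downward; lengths in m; the calibration is good to about 2 mm. A picture is of the moment at which its call begins. get_calibration takes no time and is no camera call.
- robot.close_job(): hands the job in, once; it reports no verdict.
Trained networks look in the newest picture that a camera, given by its name, has taken for a name from the list of things; names that differ only in an ending like _2 or _b are one class to them, and where a whole thing is asked for, a point or a joint stands for the part that bears it (a point fixed in the world has none). Each returns a list of dicts, best first, with "p" (0 to 1); they miss things now and then, are a little off and sometimes report something else, mostly with a low value. They report only what shows in the picture. A call takes as long as a camera call.
- robot.boxes_of(camera, target): "extent" ([centre column, centre row, width, height] in pixels, round what is visible of it).
- robot.regions_of(camera, target): "region" (480x640 bool, what is visible of it) and "extent" ([centre column, centre row, width, height] in pixels, round what is visible of it).
- robot.mark_of(camera, target): "point" ([column, row] in pixels: a listed point, or the origin of a listed thing).
The state is a dict: "t": time; "q": joint angles; "dq": joint speeds; "joint_torque": joint torques, N m; "tool_pos": TCP position; "orientation": TCP orientation; "force": force on the tool from outside, world axes, zero at the start; "wrist_torque": the same for the moment, N m; "opening": finger opening in m.
Only numpy, scipy, OpenCV 4.12 (cv2) and the standard library are available. Lean on these libraries where they do the work, as an engineer would, in place of code of your own. Each camera call takes 0.05 s, during which the arm holds its last target.

## Working session

There is one attempt and no reset: what is moved stays moved. The work goes in short steps, Python scripts to look and compute and a tool call to move; the robot and the scene stay as the last step left them, time stands still between calls to the robot, and variables do not carry over. Pictures are saved under pics/ and viewed, and the job is handed in when it is done.

Besides the shell and the picture viewer there is one more tool, called as name(argument=value, ...), one argument or row to a line, values as JSON. play_rows: Moves the arm, as the interface text tells. Its arguments: {"type":"object","properties":{"plan":{"type":"array","items":{"type":"object","properties":{"slide":{"type":"array","items":{"type":"number","minimum":-1,"maximum":1}},"roll":{"type":"number","minimum":-1,"maximum":1},"fingers":{"type":"number"}}}},"squeeze":{"type":"number"}},"required":["plan"]}

```bash
ls; mkdir -p pics
cat > h.py <<'E'
import numpy as np, cv2
from plant import robot
def cal(n):
    c=robot.get_calibration(n)
    K=np.array([[c['fx'],0,c['cx']],[0,c['fy'],c['cy']],[0,0,1.]])
    return K,np.array(c['distortion'],float),np.array(c['R'],float),np.array(c['t'],float)
def proj(n,X):
    K,d,R,t=cal(n)
    return cv2.projectPoints(np.array(X,float).reshape(-1,3),cv2.Rodrigues(R)[0],t,K,d)[0].reshape(-1,2)
def ray(n,p):
    K,d,R,t=cal(n)
    u=cv2.undistortPoints(np.array([[p]],float),K,d)[0,0]
    v=R.T@np.array([u[0],u[1],1]); o=-R.T@t
    return o,v/np.linalg.norm(v)
def atz(n,p,z):
    o,v=ray(n,p); return o+v*(z-o[2])/v[2]
def tri(ps):
    A=np.zeros((3,3));b=np.zeros(3)
    for n,p in ps:
        o,v=ray(n,p);M=np.eye(3)-np.outer(v,v);A+=M;b+=M@o
    return np.linalg.solve(A,b)
def pic(n,f):
    im=robot.read_camera(n); cv2.imwrite('pics/'+f,im[:,:,::-1]); return im
E
python3 - <<'E'
from h import *
for n in('scene','top'):
    pic(n,n+'0.png'); o=ray(n,(320,240)); print(n,o)
    for k in ['crate','bin_hinge','bin_handle','bin_mouth','bin_hood','bin_saddle','case_mid','case_cap','case_foot','cup','tin','clipper','lotion','plasters','jar']:
        r=robot.mark_of(n,k); print(k,[(np.round(a['point'],1),round(a['p'],2)) for a in r[:2]])
s=robot.read_state();print(s)
E
```

```text
pics
scene (array([ 0.5372275 , -0.44583432,  1.06529117]), array([ 0.01989279,  0.45967265, -0.8878656 ]))
crate [(array([323.9, 296.6]), 0.75)]
bin_hinge [(array([311.5, 134.9]), 0.69)]
bin_handle [(array([299., 271.]), 0.88)]
bin_mouth [(array([348.3, 245.3]), 0.65)]
bin_hood [(array([345.6, 265.9]), 0.71), (array([386.8, 275.9]), 0.45)]
bin_saddle []
case_mid [(array([319.4, 296.3]), 0.49)]
case_cap [(array([346. , 265.6]), 0.34)]
case_foot []
cup [(array([383.7, 222.4]), 0.88)]
tin [(array([385.6, 278.1]), 0.81)]
clipper [(array([273.2, 449.5]), 0.65)]
lotion [(array([313.3, 134.6]), 0.6)]
plasters [(array([325.1, 471. ]), 0.9)]
jar [(array([264.6, 164.1]), 0.83)]
top (array([0.49373612, 0.01704125, 1.39888463]), array([ 0.06446393,  0.01808161, -0.99775621]))
crate [(array([344.5, 251.8]), 0.7)]
bin_hinge [(array([350.2, 249.8]), 0.89)]
bin_handle [(array([350.7, 266.2]), 0.59)]
bin_mouth [(array([334.9, 226.8]), 0.71)]
bin_hood [(array([355.6, 225.7]), 0.66)]
bin_saddle [(array([186.8, 247.1]), 0.59)]
case_mid []
case_cap [(array([354.6, 226.5]), 0.42)]
case_foot []
cup [(arra
[... 247 characters left out ...]
, (array([331.3, 195.1]), 0.48)]
{'t': 1.6, 'q': array([-1.41237212e+00,  1.30396835e-01,  1.48820262e+00,  1.03421993e-06,
        1.52300342e+00, -8.54199912e-02]), 'dq': array([ 1.55398873e-03, -1.70166548e-04,  1.30762502e-03,  7.56034643e-04,
       -2.37892416e-03,  2.85201998e-05]), 'joint_torque': array([-1.94151966e-03, -5.59748340e+01, -4.92047453e+01,  7.66872196e-02,
        2.30244035e-02, -4.76035723e-05]), 'tool_pos': array([ 0.14487169, -0.58224976,  0.21863567]), 'orientation': array([ 2.09183919,  0.25632338, -2.09183781]), 'force': array([ 0.73582789, -0.13547834, -0.03574778]), 'wrist_torque': array([ 0.03809676,  0.05970658, -0.03722741]), 'opening': 0.09288752879323206}
```

View pics/scene0.png

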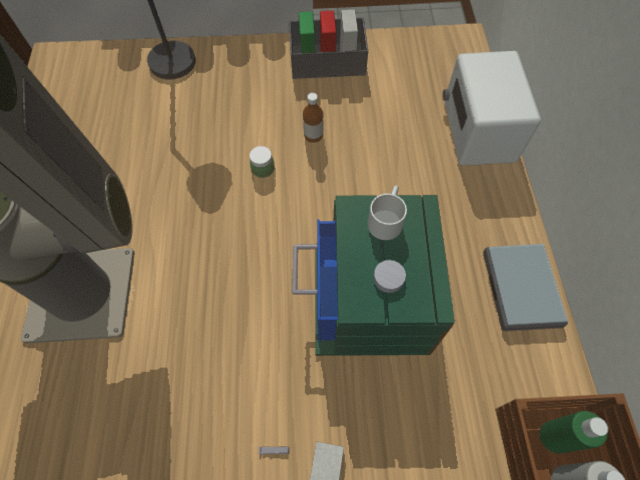

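View pics/top0.png

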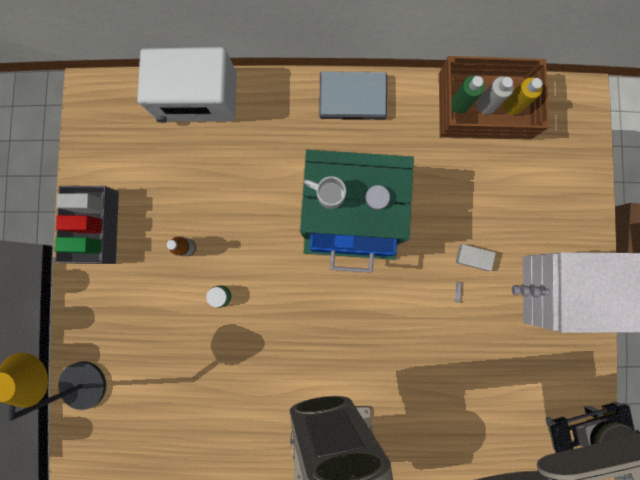

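The scene view shows the crate at about (390,270) with the handle at (295,270). In the top view the handle is at (352,262), the cup and tin stand on the crate's top board, and the clipper and plasters are on its right. Next I'll triangulate and fit the crate pose.

Run:
```python
from h import *
M={}
for n in('scene','top'):
    for k in ['crate','bin_hinge','bin_handle','bin_mouth','bin_hood','case_cap','cup','tin','clipper','lotion','plasters','jar']:
        r=robot.mark_of(n,k)
        if r: M[n,k]=r[0]['point']
for k in ['crate','bin_hinge','bin_handle','bin_mouth','bin_hood','case_cap','cup','tin','lotion','plasters','jar']:
    if ('scene',k) in M and ('top',k) in M: print(k,tri([('scene',M['scene',k]),('top',M['top',k])]).round(3))
for n in('scene','top'):
    print(n,'handle z.165',atz(n,M[n,'bin_handle'],.165).round(4))
    r=robot.regions_of(n,'bin_handle')
    im=robot.read_camera(n)
    if n=='scene': c=im[180:370,270:470]
    else: c=im[140:285,290:430]
    c=cv2.resize(c,None,fx=4,fy=4,interpolation=cv2.INTER_CUBIC)
    cv2.imwrite(f'pics/z_{n}.png',c[:600,:800,::-1] if n=='top' else cv2.resize(c,(600,570))[:,:,::-1])
```

```text
crate [ 0.557 -0.031 -0.033]
bin_hinge [ 0.539 -0.021  0.551]
bin_handle [ 0.509 -0.041  0.15 ]
bin_mouth [0.611 0.001 0.17 ]
bin_hood [ 0.607 -0.051  0.186]
case_cap [ 0.607 -0.049  0.181]
cup [0.68  0.014 0.235]
tin [ 0.674 -0.097  0.221]
lotion [ 0.564  0.446 -0.011]
plasters [ 0.539 -0.406  0.008]
jar [0.423 0.328 0.022]
scene handle z.165 [ 0.5108 -0.0474  0.165 ]
top handle z.165 [ 0.5068 -0.0406  0.165 ]
```

View pics/z_scene.png

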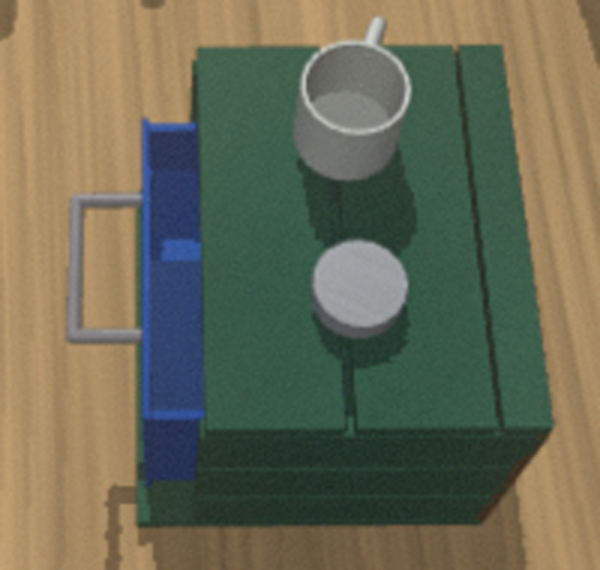

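View pics/z_top.png

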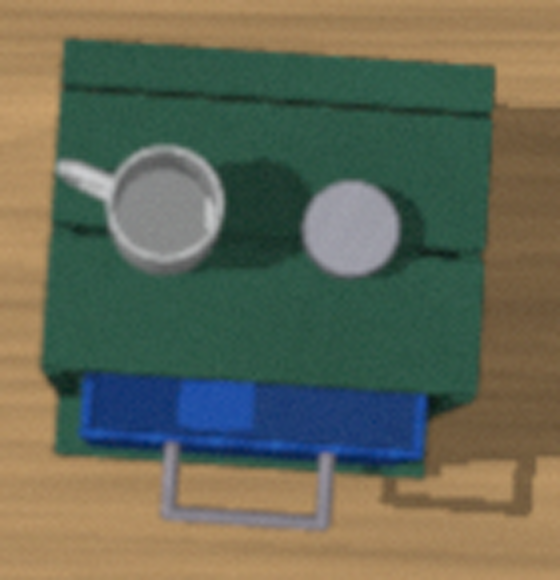

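```bash
cat >> h.py <<'E'
def crate2w(P,pose):
    c,s=np.cos(pose[2]),np.sin(pose[2]); P=np.atleast_2d(P)
    return np.c_[pose[0]+c*P[:,0]-s*P[:,1],pose[1]+s*P[:,0]+c*P[:,1],P[:,2]]
def bin2w(P,th,pose): # bin_hinge coords -> world
    P=np.atleast_2d(np.array(P,float)); c,s=np.cos(th),np.sin(th)
    return crate2w(np.c_[c*P[:,0]-s*P[:,2],P[:,1],.015+s*P[:,0]+c*P[:,2]],pose)
E
python3 - <<'E'
from h import *
from scipy.optimize import least_squares
C=[(.24,.135,.229),(.24,-.135,.229),(.033,-.135,.229),(.033,.135,.229),(-.05,.05,.165),(-.05,-.05,.165)]
top=[(306.25,150),(413.7,156.5),(408.7,239.5),(300.5,232.5),(290+165/4,140+515/4),(290+325/4,140+525/4)]
sc=[(335.3,195.3),(453.7,323.3-0),(337.7,323.3),(335.3,195.3),(270+73/3,180+200/3),(270+73/3,180+337/3)]
sc[0]=(437.7,195.3)
def f(p,which=('top','scene')):
    r=[]
    W=crate2w(C,p)
    if 'top' in which:r.append(proj('top',W)-top)
    if 'scene' in which:r.append(proj('scene',W)-sc)
    return np.concatenate(r).ravel()
for w in (('top',),('scene',),('top','scene')):
    s=least_squares(f,[.56,-.04,0],args=(w,)); print(w,s.x.round(4)); print(f(s.x,w).reshape(-1,2).round(1).tolist())
E
```

```text
('top',) [ 0.5471 -0.045  -0.0532]
[[-0.7, -0.3], [0.3, 0.2], [0.9, 0.2], [-0.7, -0.0], [0.7, -0.1], [-0.5, -0.0]]
('scene',) [ 0.5519 -0.0451 -0.0612]
[[-0.4, -0.5], [0.5, 0.3], [-0.4, 0.3], [-0.0, -0.1], [0.8, 0.1], [-0.5, -0.3]]
('top', 'scene') [ 0.5501 -0.0451 -0.0578]
[[-0.1, -1.8], [0.8, -0.7], [1.0, -0.8], [-0.6, -1.5], [0.7, -1.3], [-0.6, -1.1], [-1.6, -0.8], [-0.3, -0.1], [-1.2, 0.3], [-1.1, -0.1], [-0.1, 0.2], [-1.3, -0.2]]
```

Run:
```python
from h import *
s=robot.read_state();R=cv2.Rodrigues(s['orientation'])[0];print(s['t'],R.round(3));y=R[:,1];print(np.degrees(np.arctan2(y[1],y[0])))
P=(.550,-.045,-.057)
print('handle',bin2w([[-.05,0,.15]],0,P),'path')
for th in np.linspace(0,.56,8): print(round(th,2),bin2w([[-.05,0,.15]],th,P).round(4))
```

```text
3.0 [[-0.     0.241 -0.97 ]
 [-0.    -0.97  -0.241]
 [-1.     0.     0.   ]]
-76.03264417587627
handle [[ 0.5000812  -0.04215154  0.165     ]] path
0.0 [[ 0.5001 -0.0422  0.165 ]]
0.08 [[ 0.4883 -0.0415  0.1605]]
0.16 [[ 0.4769 -0.0408  0.1551]]
0.24 [[ 0.4659 -0.0402  0.1488]]
0.32 [[ 0.4555 -0.0396  0.1417]]
0.4 [[ 0.4457 -0.039   0.1337]]
0.48 [[ 0.4366 -0.0385  0.125 ]]
0.56 [[ 0.4282 -0.038   0.1155]]
```

play_rows(
  plan=[
    {"slide": [0.66, 1, 0.12], "roll": 0.505, "fingers": -0.14},
    {"slide": [0.66, 1, 0.12], "roll": 0.505, "fingers": -0.14},
    {"slide": [0.66, 1, 0.12], "roll": 0.505, "fingers": -0.14},
    {"slide": [0.66, 1, 0.12], "roll": 0.505, "fingers": -0.14},
    {"slide": [0.66, 1, 0.12], "roll": 0.505, "fingers": -0.14},
    {"slide": [0.66, 1, 0.12], "roll": 0.505, "fingers": -0.14},
    {"slide": [0.66, 1, 0.12], "roll": 0.505, "fingers": -0.14},
    {"slide": [0.66, 1, 0.12], "roll": 0.505, "fingers": -0.14},
    {"slide": [0.66, 1, 0.12], "roll": 0.505, "fingers": -0.14},
    {"slide": [0.66, 1, 0.12], "roll": 0.505, "fingers": -0.14},
    {"slide": [0.66, 1, 0.12], "roll": 0.505, "fingers": -0.14},
    {"slide": [0.66, 1, 0.12], "roll": 0.505, "fingers": -0.14},
    {"slide": [0.66, 1, 0.12], "roll": 0.505, "fingers": -0.14},
    {"slide": [0.66, 1, 0.12], "roll": 0.505, "fingers": -0.14},
    {"slide": [0.66, 1, 0.12], "roll": 0.505, "fingers": -0.14},
    {"slide": [0.66, 1, 0.12], "roll": 0.505, "fingers": -0.14},
    {"slide": [0.65, 1, 0.12], "roll": 0.505, "fingers": -0.14},
    {"slide": [0.5, 1, 0.12], "roll": 0.5, "fingers": -0.14},
    {"slide": [0, 0, 0], "roll": 0, "fingers": -0.14},
    {"slide": [0, 0, 0], "roll": 0, "fingers": -0.14},
  ],
  squeeze=15,
)

```text
t: 5.5
tool_pos: [0.4959, -0.0426, 0.2833]
orientation: [1.252, 1.181, -1.253]
force: [0.2, -0.0, 0.7]
opening: 0.04
```

Run:
```python
from h import *
s=robot.read_state();R=cv2.Rodrigues(s['orientation'])[0];y=R[:,1];print(s['t'],s['tool_pos'],np.degrees(np.arctan2(y[1],y[0])),s['opening'],s['force'])
pic('scene','s1.png');pic('top','t1.png')
```

```text
5.5 [ 0.49588981 -0.04262184  0.28331495] -3.3817000961036237 0.03997271606961705 [ 0.22195626 -0.04065409  0.72212426]
```

View pics/s1.png

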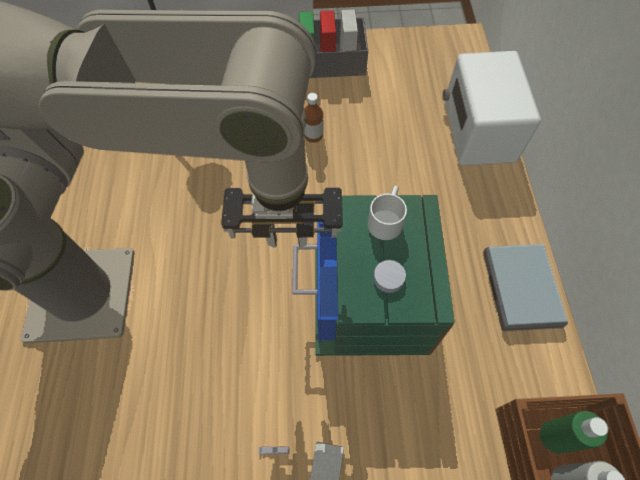

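View pics/t1.png

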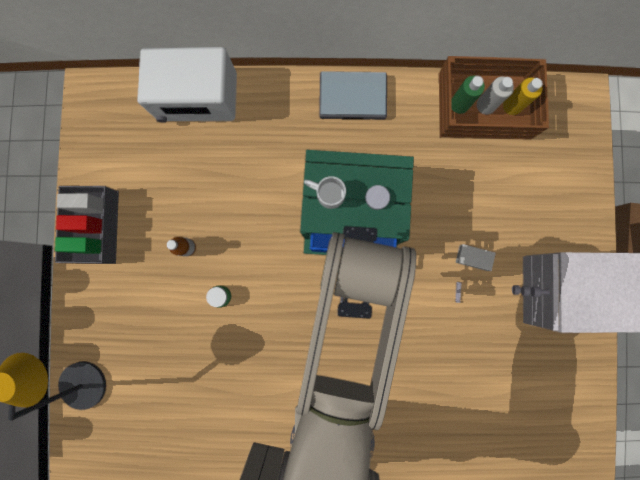

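The body's long side (188 mm) lies along the jaws, so it reaches over the top board. The open fingers are above the bar, so I'll descend and shut them on it.

play_rows(
  plan=[
    {"slide": [0.14, 0, -0.7], "fingers": -0.14},
    {"slide": [0, 0, -0.9], "fingers": -0.14},
    {"slide": [0, 0, -0.9], "fingers": -0.14},
    {"slide": [0, 0, -0.9], "fingers": -0.14},
    {"slide": [0, 0, -0.7], "fingers": -0.14},
    {"slide": [0, 0, -0.2], "fingers": -0.14},
    {"slide": [0, 0, 0], "fingers": -1},
    {"slide": [0, 0, 0], "fingers": -1},
    {"slide": [0, 0, 0], "fingers": -1},
    {"slide": [0, 0, 0], "fingers": -1},
  ],
  squeeze=20,
)

```text
$.plan[0]: bad value
```

play_rows(
  plan=[
    {"slide": [0.14, 0, -0.7], "roll": 0, "fingers": -0.14},
    {"slide": [0, 0, -0.9], "roll": 0, "fingers": -0.14},
    {"slide": [0, 0, -0.9], "roll": 0, "fingers": -0.14},
    {"slide": [0, 0, -0.9], "roll": 0, "fingers": -0.14},
    {"slide": [0, 0, -0.7], "roll": 0, "fingers": -0.14},
    {"slide": [0, 0, -0.2], "roll": 0, "fingers": -0.14},
    {"slide": [0, 0, 0], "roll": 0, "fingers": -1},
    {"slide": [0, 0, 0], "roll": 0, "fingers": -1},
    {"slide": [0, 0, 0], "roll": 0, "fingers": -1},
    {"slide": [0, 0, 0], "roll": 0, "fingers": -1},
  ],
  squeeze=20,
)

```text
t: 6.85
tool_pos: [0.5013, -0.0424, 0.1552]
orientation: [1.253, 1.179, -1.251]
force: [3.8, -0.2, 0.1]
opening: 0.0094
```

play_rows(
  plan=[
    {"slide": [-0.2, 0.01, -0.07], "roll": 0, "fingers": -1},
    {"slide": [-0.2, 0.01, -0.08], "roll": 0, "fingers": -1},
    {"slide": [-0.38, 0.02, -0.18], "roll": 0, "fingers": -1},
    {"slide": [-0.37, 0.02, -0.21], "roll": 0, "fingers": -1},
    {"slide": [-0.35, 0.02, -0.24], "roll": 0, "fingers": -1},
    {"slide": [-0.33, 0.02, -0.27], "roll": 0, "fingers": -1},
    {"slide": [-0.3, 0.02, -0.29], "roll": 0, "fingers": -1},
    {"slide": [-0.28, 0.02, -0.32], "roll": 0, "fingers": -1},
    {"slide": [-0.1, 0, -0.08], "roll": 0, "fingers": -1},
    {"slide": [0, 0, 0], "roll": 0, "fingers": -1},
    {"slide": [0, 0, 0], "roll": 0, "fingers": -1},
  ],
)

```text
t: 8.22
tool_pos: [0.4316, -0.0386, 0.1064]
orientation: [1.259, 1.169, -1.241]
force: [21.9, 1.8, 7.9]
opening: 0.009
```

Run:
```python
from h import *
s=robot.read_state();print(s['t'],s['tool_pos'],s['opening'],s['force'])
pic('scene','s2.png')
```

```text
8.225 [ 0.43163878 -0.03861774  0.10639753] 0.008990902671644934 [21.86050938  1.81402134  7.89127381]
```

View pics/s2.png

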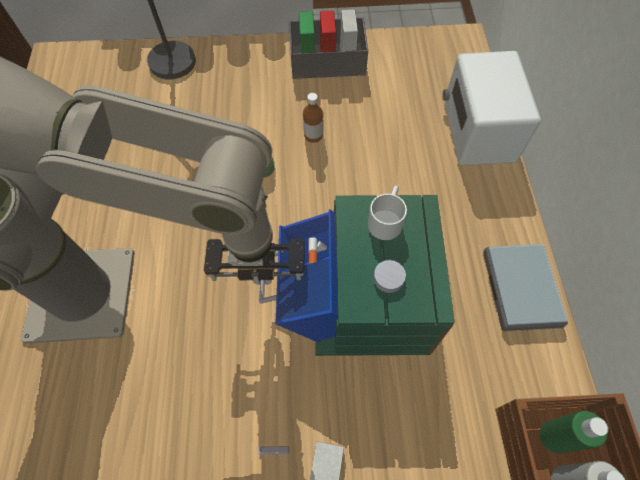

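The bin is against its stop (wrist force 22 N, and the arc length matches 0.55 rad). I'll release the bar, rise and step back to look.

play_rows(
  plan=[
    {"slide": [0.2, 0, 0.0], "roll": 0, "fingers": -1},
    {"slide": [0, 0, 0], "roll": 0, "fingers": -0.48},
    {"slide": [0, 0, 0], "roll": 0, "fingers": -0.48},
    {"slide": [0, 0, 0.4], "roll": 0, "fingers": -0.48},
    {"slide": [-0.1, 0, 0.8], "roll": 0, "fingers": -0.48},
    {"slide": [-0.5, 0, 1], "roll": 0, "fingers": -0.48},
    {"slide": [-0.5, -0.5, 1], "roll": 0, "fingers": -0.48},
    {"slide": [-0.5, -1, 1], "roll": 0, "fingers": -0.48},
    {"slide": [0, -1, 1], "roll": 0, "fingers": -0.48},
    {"slide": [0, -1, 0.5], "roll": 0, "fingers": -0.48},
    {"slide": [0, -1, 0], "roll": 0, "fingers": -0.48},
    {"slide": [0, -1, 0], "roll": 0, "fingers": -0.48},
    {"slide": [0, -1, 0], "roll": 0, "fingers": -0.48},
    {"slide": [0, -0.5, 0], "roll": 0, "fingers": -0.48},
  ],
)

```text
t: 10.02
tool_pos: [0.3826, -0.249, 0.2734]
orientation: [1.253, 1.181, -1.253]
force: [0.3, -0.3, -0.4]
opening: 0.0246
```

Run:
```python
from h import *
s=robot.read_state();print(s['t'],s['tool_pos'],s['opening'],s['force'])
for n,b in(('scene',(270,190,160,160)),('top',(290,200,140,80))):
    im=pic(n,n+'3.png'); x,y,w,h=b
    cv2.imwrite(f'pics/z3_{n}.png',cv2.resize(im[y:y+h,x:x+w,::-1],None,fx=600//h if n=='scene' else 5,fy=600//h if n=='scene' else 5,interpolation=cv2.INTER_CUBIC))
```

```text
10.025 [ 0.38261357 -0.24904645  0.27342099] 0.02457897371410806 [ 0.34106044 -0.28673178 -0.40996116]
```

View pics/z3_scene.png

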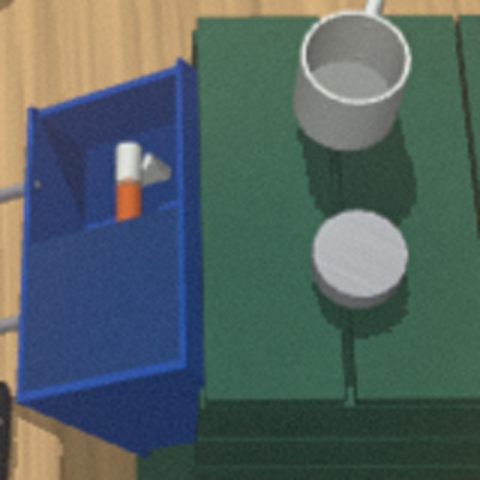

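View pics/z3_top.png

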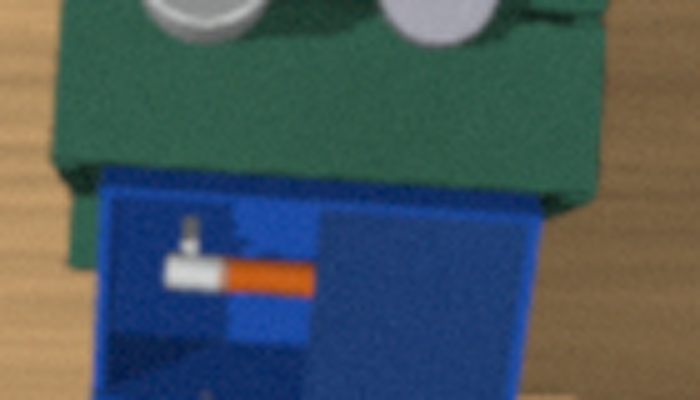

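View pics/scene3.png

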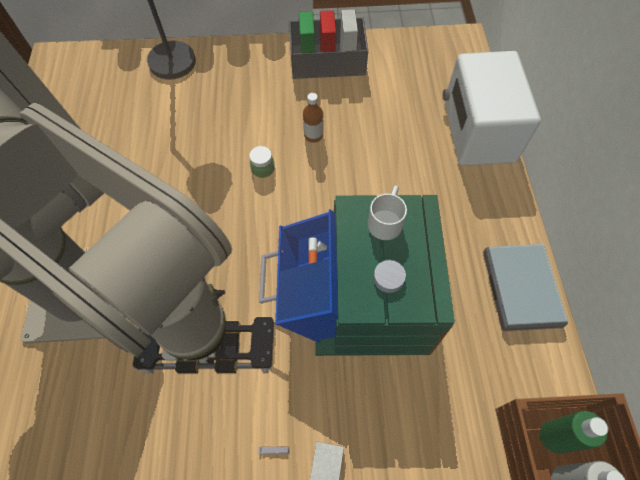

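Run:
```python
from h import *
from scipy.optimize import least_squares
S=lambda a,b:(270+a/3,190+b/3); T=lambda a,b:(290+a/5,200+b/5)
for P in ((.550,-.045,-.057),(.5519,-.0451,-.0612),(.5471,-.045,-.0532)):
  def model(q):
    th,r,xb,y0=q
    A=bin2w([(xb,-.11,r),(-.005,-.11,r),(xb,y0,r),(-.005,y0,r)],th,P)
    return A
  ob=[S(188,366),S(20,400),S(181,206),S(33,243)]
  obT=[T(542,213),T(320,210)]
  def f(q):
    A=model(q)
    return np.r_[(proj('scene',A)-ob).ravel(),(proj('top',A[[0,2]])-obT).ravel(),(q[0]-.55)*200]
  s=least_squares(f,[.55,.16,.125,0]); print(P,s.x.round(4),f(s.x).round(1))
  # case center by the case cap mark
P=(.55,-.045,-.057)
for n in ('scene','top'):
  for k in('case_cap','bin_mouth','bin_hood','case_mid'):
    print(n,k,[(np.round(a['point'],1),round(a['p'],2)) for a in robot.mark_of(n,k)[:2]])
for r in(.15,.155,.16):
  for y in (.085,): print(r,proj('scene',bin2w([(.06,y,r-.037),(.06,.052,r),(.06,0,r)],.55,P)).round(1).tolist(),proj('top',bin2w([(.06,y,r-.037),(.06,.052,r),(.06,0,r)],.55,P)).round(1).tolist())
```

```text
(0.55, -0.045, -0.057) [0.5457 0.1513 0.1196 0.0031] [-1.7  2.2 -0.4  1.9 -0.1 -0.1 -2.6  1.2 -0.4 -0.3 -1.2 -2.8 -0.9]
(0.5519, -0.0451, -0.0612) [0.5464 0.1532 0.1189 0.0026] [-1.9  2.  -0.3  1.5 -0.  -0.1 -2.2  1.  -0.3 -0.2 -0.9 -2.9 -0.7]
(0.5471, -0.045, -0.0532) [0.5447 0.1483 0.1209 0.004 ] [-1.5  2.6 -0.7  2.6 -0.2 -0.  -3.1  1.5 -0.5 -0.4 -1.6 -2.8 -1.1]
scene case_cap [(array([313.5, 239.1]), 0.56)]
scene bin_mouth [(array([304.2, 245.4]), 0.85)]
scene bin_hood []
scene case_mid []
top case_cap [(array([320.8, 256.6]), 0.53)]
top bin_mouth [(array([332.1, 262.5]), 0.68), (array([186.1, 248.7]), 0.24)]
top bin_hood [(array([354.8, 259.5]), 0.9)]
top case_mid [(array([354.1, 254.2]), 0.55), (array([475. , 257.1]), 0.47)]
0.15 [[314.7, 236.8], [305.0, 243.9], [304.7, 267.0]] [[319.7, 250.6], [331.8, 258.5], [352.1, 259.9]]
0.155 [[313.4, 235.9], [303.6, 243.0], [303.3, 266.1]] [[319.6, 251.5], [331.7, 259.5], [352.1, 260.9]]
0.16 [[312.1, 234.9], [302.2, 242.0], [301.9, 265.2]] [[319.5, 252.5], [331.7, 260.5], [352.1, 261.9]]
```

Run:
```python
from h import *
from scipy.optimize import least_squares
S=lambda a,b:np.array((270+a/3,190+b/3)); T=lambda a,b:np.array((290+a/5,200+b/5))
Ps={'scene':(.5519,-.0451,-.0612),'top':(.5471,-.045,-.0532)}
obs=[('scene',S(127.5,147),0),('scene',S(128,181),1),('top',T(165,272),0),('top',T(226,275.5),1)]
def f(q):
    r,x,yc,yb=q
    return np.concatenate([proj(n,bin2w([(x,[yc,yb][i],r-.037)],.55,Ps[n]))[0]-p for n,p,i in obs]+[[(x-.06)/.001]])
s=least_squares(f,[.155,.06,.085,.05]);print(s.x.round(4),f(s.x).round(1))
r,x,yc,yb=s.x
P=(.55,-.045,-.0572)
print('cap',bin2w([(x,yc,r-.037)],.55,P), 'grip',bin2w([(x,yc-.01,r-.037)],.55,P),bin2w([(x,yc-.085,r-.037)],.55,P))
print('tri cap',tri([('scene',obs[0][1]),('top',obs[2][1])]),'border',tri([('scene',obs[1][1]),('top',obs[3][1])]))
print('back rim in', bin2w([(.12,.06,r)],.55,P))
for n in('scene','top'):
  for k in('cup','tin'):print(n,k,robot.boxes_of(n,k)[0]['extent'])
```

```text
[0.1626 0.0601 0.0747 0.0457] [ 0.1 -0.3 -0.2  0.7  0.3  0.  -0.7  0.   0.1]
cap [[0.53991274 0.03043248 0.15351111]] grip [[0.53934105 0.02044883 0.15351111]] [[ 0.53505339 -0.05442851  0.15351111]]
tri cap [0.53942671 0.0314931  0.14954401] border [ 5.37994893e-01 -2.23648884e-04  1.59451049e-01]
back rim in [[0.57071476 0.01391211 0.21634467]]
scene cup [385.7, 211.4, 36.6, 52.3]
scene tin [315.2, 251.2, 8.4, 24.6]
top cup [326.6, 194.5, 38.0, 34.4]
top tin [376.7, 195.7, 20.6, 24.0]
```

Fit: rim about 160 mm above the hinge, case axis at z≈0.151–0.153, cap end near crate y≈0.077. I'll grip between the saddle and the hood edge (crate y≈0.045) and hover over it first.

play_rows(
  plan=[
    {"slide": [0.3, 0.9, 0], "roll": 0, "fingers": -0.45},
    {"slide": [0.6, 0.93, 0], "roll": 0, "fingers": -0.45},
    {"slide": [0.6, 0.93, 0], "roll": 0, "fingers": -0.45},
    {"slide": [0.6, 0.93, 0], "roll": 0, "fingers": -0.45},
    {"slide": [0.6, 0.93, 0], "roll": 0, "fingers": -0.45},
    {"slide": [0.6, 0.93, 0], "roll": 0, "fingers": -0.45},
    {"slide": [0.6, 0.93, 0], "roll": 0, "fingers": -0.45},
    {"slide": [0.6, 0.93, 0], "roll": 0, "fingers": -0.45},
    {"slide": [0.65, 0.9, -0.3], "roll": 0, "fingers": -0.45},
    {"slide": [0, 0, -0.8], "roll": 0, "fingers": -0.45},
    {"slide": [0, 0, 0], "roll": 0, "fingers": -0.45},
    {"slide": [0, 0, 0], "roll": 0, "fingers": -0.45},
  ],
)

```text
t: 12.22
tool_pos: [0.5376, 0.001, 0.2409]
orientation: [1.253, 1.18, -1.252]
force: [-0.4, 0.8, 0.3]
opening: 0.026
```

Run:
```python
from h import *
s=robot.read_state();R=cv2.Rodrigues(s['orientation'])[0];y=R[:,1];print(s['t'],s['tool_pos'],s['opening'],s['force'],np.degrees(np.arctan2(y[1],y[0])))
im=pic('scene','s4.png');cv2.imwrite('pics/z4.png',cv2.resize(im[130:330,200:400,::-1],None,fx=3,fy=3,interpolation=cv2.INTER_CUBIC))
p=s['tool_pos']; print(proj('scene',[p,p-[0,0,.1]]))
```

```text
12.225 [0.53763244 0.00096787 0.24094671] 0.026012766954588134 [-0.4041547   0.78696878  0.29873366] -3.375445266714429
[[310.03458323 231.34141097]
 [311.30098536 253.87239747]]
```

View pics/z4.png

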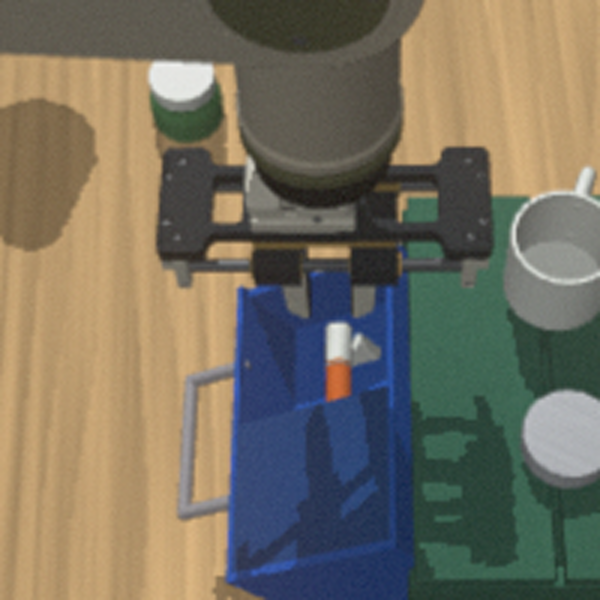

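Over the bin the finger tips show at about (311,234), and the case axis lies about 1–2 mm further in +x. I'll correct by 1 mm and descend, slowing at the end.

play_rows(
  plan=[
    {"slide": [0.03, 0, -0.5], "roll": 0, "fingers": -0.45},
    {"slide": [0, 0, -0.6], "roll": 0, "fingers": -0.45},
    {"slide": [0, 0, -0.6], "roll": 0, "fingers": -0.45},
    {"slide": [0, 0, -0.6], "roll": 0, "fingers": -0.45},
    {"slide": [0, 0, -0.4], "roll": 0, "fingers": -0.45},
    {"slide": [0, 0, -0.2], "roll": 0, "fingers": -0.45},
    {"slide": [0, 0, -0.1], "roll": 0, "fingers": -0.45},
    {"slide": [0, 0, 0], "roll": 0, "fingers": -0.45},
    {"slide": [0, 0, 0], "roll": 0, "fingers": -0.45},
  ],
)

```text
t: 13.4
tool_pos: [0.5389, 0.0012, 0.1509]
orientation: [1.253, 1.18, -1.251]
force: [-0.6, -0.4, -0.6]
opening: 0.0255
```

Run:
```python
from h import *
im=pic('scene','s5.png');cv2.imwrite('pics/z5.png',cv2.resize(im[130:330,200:400,::-1],None,fx=3,fy=3,interpolation=cv2.INTER_CUBIC))
s=robot.read_state();print(s['t'],s['tool_pos'],s['opening'],s['force'])
```

```text
13.45 [0.53887506 0.00120759 0.15087308] 0.025385253290662775 [ 0.72917577  0.34458569 -0.02777669]
```

View pics/z5.png

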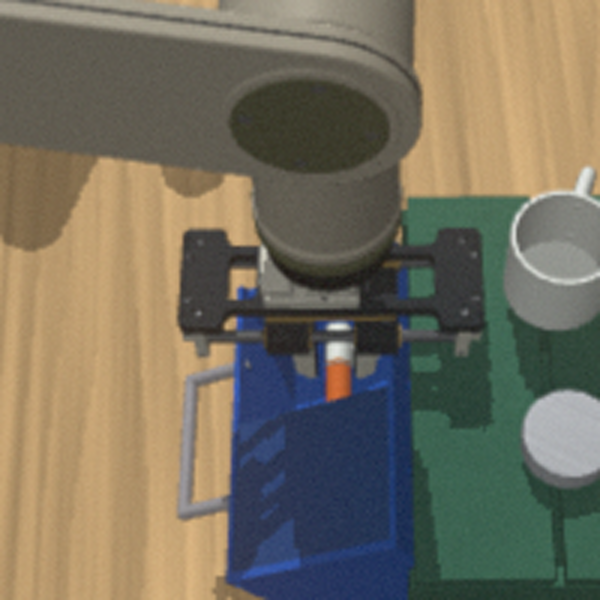

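The fingers straddle the case with no contact force yet. I'll go down a few more millimetres, watching for contact with the board.

play_rows(
  plan=[
    {"slide": [0, 0, -0.1], "roll": 0, "fingers": -0.45},
    {"slide": [0, 0, -0.05], "roll": 0, "fingers": -0.45},
    {"slide": [0, 0, 0], "roll": 0, "fingers": -0.45},
  ],
)

```text
t: 13.82
tool_pos: [0.5383, 0.0013, 0.1454]
orientation: [1.252, 1.181, -1.253]
force: [0.4, 0.1, 0.0]
opening: 0.0254
```

play_rows(
  plan=[
    {"slide": [0, 0, -0.07], "roll": 0, "fingers": -0.45},
    {"slide": [0, 0, 0], "roll": 0, "fingers": -0.45},
  ],
)

```text
t: 14.08
tool_pos: [0.5394, 0.0012, 0.1448]
orientation: [1.253, 1.179, -1.25]
force: [-0.6, 0.7, 5.4]
opening: 0.0254
```

The body just touched the board (5 N). I'll back off 1 mm and close gently.

play_rows(
  plan=[
    {"slide": [0, 0, 0.03], "roll": 0, "fingers": -1},
    {"slide": [0, 0, 0], "roll": 0, "fingers": -1},
    {"slide": [0, 0, 0], "roll": 0, "fingers": -1},
    {"slide": [0, 0, 0], "roll": 0, "fingers": -1},
  ],
  squeeze=10,
)

```text
t: 14.58
tool_pos: [0.539, 0.0012, 0.145]
orientation: [1.253, 1.18, -1.251]
force: [3.1, -0.6, 4.7]
opening: 0.0176
```

Opening is 17.6 mm, so the pads sit on the tube's diameter. I'll lift slowly.

play_rows(
  plan=[
    {"slide": [0, 0, 0.1], "roll": 0, "fingers": -1},
    {"slide": [0, 0, 0.15], "roll": 0, "fingers": -1},
    {"slide": [0, 0, 0.2], "roll": 0, "fingers": -1},
    {"slide": [0, 0, 0.2], "roll": 0, "fingers": -1},
    {"slide": [0, 0, 0.2], "roll": 0, "fingers": -1},
    {"slide": [0, 0, 0], "roll": 0, "fingers": -1},
  ],
)

```text
t: 15.32
tool_pos: [0.5389, 0.0012, 0.1709]
orientation: [1.253, 1.18, -1.251]
force: [-0.0, 0.1, -1.6]
opening: 0.0177
```

Run:
```python
from h import *
im=pic('scene','s6.png');cv2.imwrite('pics/z6.png',cv2.resize(im[180:330,260:410,::-1],None,fx=4,fy=4,interpolation=cv2.INTER_CUBIC))
s=robot.read_state();print(s['t'],s['tool_pos'],s['opening'],s['force'])
```

```text
15.375 [0.53868491 0.001244   0.17040873] 0.01748733168984172 [ 0.69428867  0.57521769 -0.30132238]
```

View pics/z6.png

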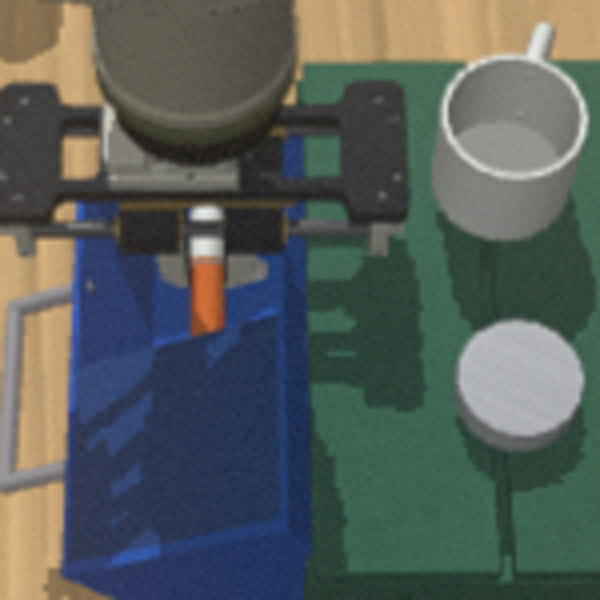

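Run:
```python
from h import *
P=(.5519,-.0451,-.0612)
g=np.array([.5388,.0012,.1775])
a=np.array([np.sin(.0572),np.cos(.0572),0])
g0=np.array([.5388,.0012,.1525])
print('before',proj('scene',[g0+a*.0325,g0+a*.0015]))
for sl in(0,.1,.2,.25):
  u=np.array([a[0]*np.cos(sl),a[1]*np.cos(sl),np.sin(sl)])
  print(sl,proj('scene',[g+u*.0325,g+u*.0015,g-u*.045]).round(1).tolist())
```

```text
before [[311.79948623 237.57446371]
 [311.72175687 250.69410651]]
0 [[311.5, 232.0], [311.4, 245.3], [311.3, 266.1]]
0.1 [[311.5, 231.3], [311.4, 245.3], [311.4, 266.9]]
0.2 [[311.4, 230.8], [311.4, 245.3], [311.4, 267.5]]
0.25 [[311.4, 230.6], [311.4, 245.3], [311.4, 267.7]]
```

play_rows(
  plan=[
    {"slide": [0, 0, 0.15], "roll": 0, "fingers": -1},
    {"slide": [0, 0, 0.15], "roll": 0, "fingers": -1},
    {"slide": [0, 0, 0.1], "roll": 0, "fingers": -1},
    {"slide": [0, 0, 0], "roll": 0, "fingers": -1},
  ],
)

```text
t: 15.88
tool_pos: [0.5387, 0.0012, 0.1824]
orientation: [1.252, 1.18, -1.252]
force: [1.0, -0.1, -0.4]
opening: 0.017
```

Run:
```python
from h import *
im=pic('scene','s7.png');cv2.imwrite('pics/z7.png',cv2.resize(im[180:330,260:410,::-1],None,fx=4,fy=4,interpolation=cv2.INTER_CUBIC))
im=pic('top','t7.png')
s=robot.read_state();print(s['t'],s['tool_pos'],s['opening'],s['force'],s['wrist_torque'])
```

```text
15.975 [0.53847451 0.0012216  0.1820645 ] 0.017589968921141976 [-0.17439505 -0.06554742 -0.47645522] [-0.01337404 -0.10323035 -0.05721464]
```

View pics/z7.png

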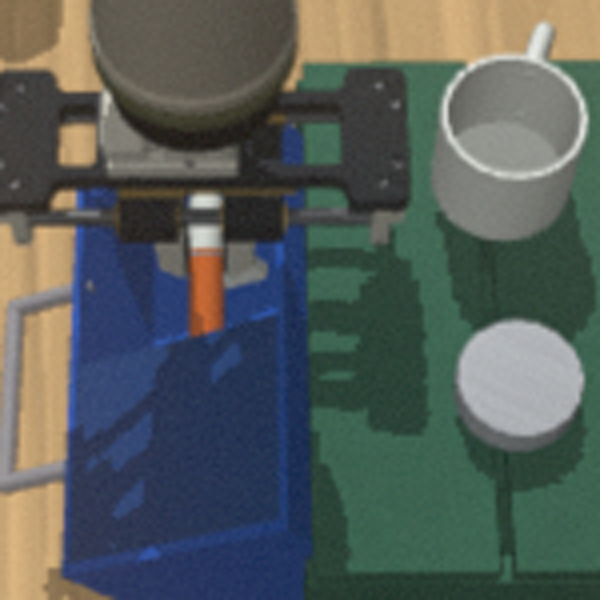

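View pics/t7.png

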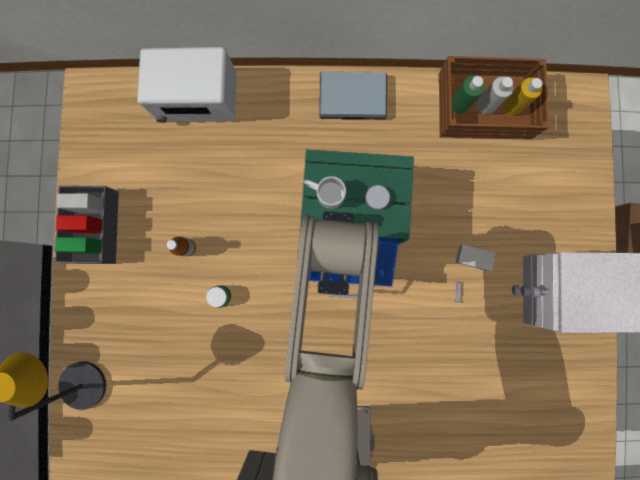

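play_rows(
  plan=[
    {"slide": [0, 0, 0.1], "roll": 0, "fingers": -1},
    {"slide": [0, 0, 0.1], "roll": 0, "fingers": -1},
    {"slide": [0, 0, 0], "roll": 0, "fingers": -1},
    {"slide": [0, 0, 0], "roll": 0, "fingers": -1},
  ],
)

```text
t: 16.48
tool_pos: [0.5385, 0.0013, 0.1881]
orientation: [1.252, 1.181, -1.252]
force: [-0.7, -0.5, -0.8]
opening: 0.0173
```

Run:
```python
from h import *
for i in range(2):
  s=robot.read_state();print(s['t'],s['tool_pos'],s['opening'],s['force'],s['wrist_torque'])
  im=pic('scene','s8.png')
cv2.imwrite('pics/z8.png',cv2.resize(im[180:330,260:410,::-1],None,fx=4,fy=4,interpolation=cv2.INTER_CUBIC))
```

```text
16.475 [0.53850469 0.00125698 0.18809968] 0.017314416582419022 [-0.69703584 -0.49051446 -0.79896173] [ 0.02080202 -0.12426372 -0.02751999]
16.525 [0.53844773 0.00126947 0.18804858] 0.017334476531372534 [-0.847685    0.85409687 -0.32893046] [ 0.01531369 -0.07580216 -0.03854494]
```

View pics/z8.png

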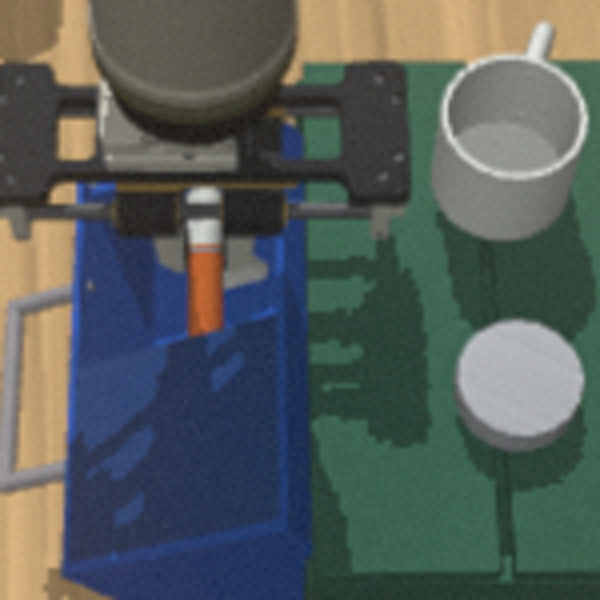

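play_rows(
  plan=[
    {"slide": [0.01, 0.15, 0.05], "roll": 0, "fingers": -1},
    {"slide": [0.01, 0.2, 0.06], "roll": 0, "fingers": -1},
    {"slide": [0.01, 0.25, 0.08], "roll": 0, "fingers": -1},
    {"slide": [0.01, 0.25, 0.08], "roll": 0, "fingers": -1},
    {"slide": [0.01, 0.25, 0.08], "roll": 0, "fingers": -1},
    {"slide": [0.01, 0.2, 0.06], "roll": 0, "fingers": -1},
    {"slide": [0, 0, 0], "roll": 0, "fingers": -1},
  ],
)

```text
t: 17.45
tool_pos: [0.5404, 0.0407, 0.2006]
orientation: [1.252, 1.181, -1.251]
force: [-0.1, -0.8, -1.2]
opening: 0.0179
```

Run:
```python
from h import *
for i in range(2):
  s=robot.read_state();print(s['t'],s['tool_pos'],s['opening'],s['force'],s['wrist_torque'])
  im=pic('scene','s9.png')
cv2.imwrite('pics/z9.png',cv2.resize(im[170:320,240:390,::-1],None,fx=4,fy=4,interpolation=cv2.INTER_CUBIC))
```

```text
17.45 [0.5403902  0.04073007 0.20057902] 0.017892110407991862 [-0.08414738 -0.81885108 -1.24918241] [-0.04728578 -0.12171105 -0.04786995]
17.5 [0.54028604 0.04041479 0.2003684 ] 0.017528917458150012 [ 0.47065934 -0.26297984 -1.18755654] [-0.0044792  -0.0489699   0.04363606]
```

View pics/z9.png

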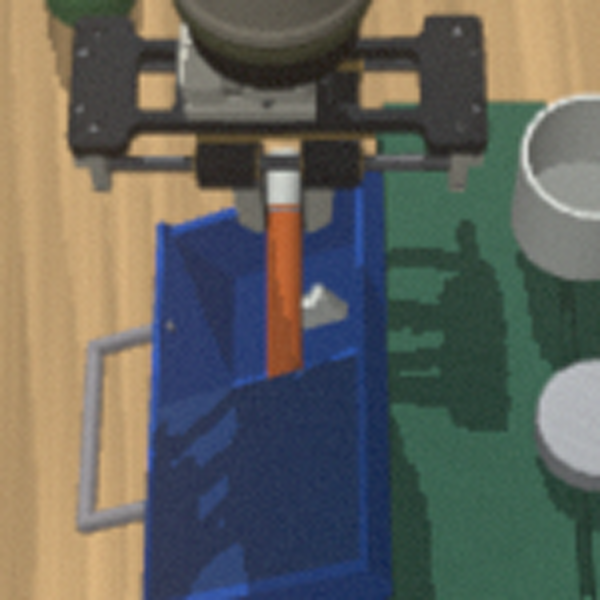

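The case is being drawn out freely. I'll raise a bit so the finger tips clear the end wall, then continue outward until the foot passes the hood edge.

play_rows(
  plan=[
    {"slide": [0, 0.02, 0.15], "roll": 0, "fingers": -1},
    {"slide": [0.01, 0.1, 0.18], "roll": 0, "fingers": -1},
    {"slide": [0.01, 0.2, 0.15], "roll": 0, "fingers": -1},
    {"slide": [0.02, 0.25, 0.03], "roll": 0, "fingers": -1},
    {"slide": [0.02, 0.25, 0], "roll": 0, "fingers": -1},
    {"slide": [0.01, 0.25, 0], "roll": 0, "fingers": -1},
    {"slide": [0, 0, 0], "roll": 0, "fingers": -1},
  ],
)

```text
t: 18.42
tool_pos: [0.5422, 0.073, 0.2154]
orientation: [1.251, 1.182, -1.252]
force: [-0.5, -0.4, -0.9]
opening: 0.018
```

Run:
```python
from h import *
for i in range(2):
  s=robot.read_state();print(s['t'],s['tool_pos'],s['opening'],s['force'],s['wrist_torque'])
  im=pic('scene','s10.png')
cv2.imwrite('pics/z10.png',cv2.resize(im[150:300,240:390,::-1],None,fx=4,fy=4,interpolation=cv2.INTER_CUBIC))
```

```text
18.425 [0.54219032 0.07304692 0.21537972] 0.01801722520890032 [-0.45134021 -0.37183761 -0.91188069] [-0.02690159 -0.18024151 -0.00854619]
18.475 [0.5422189  0.07267385 0.21541332] 0.017588734207723195 [ 0.38615615  0.28249128 -0.99911339] [ 0.01565633 -0.09227073 -0.04179253]
```

View pics/z10.png

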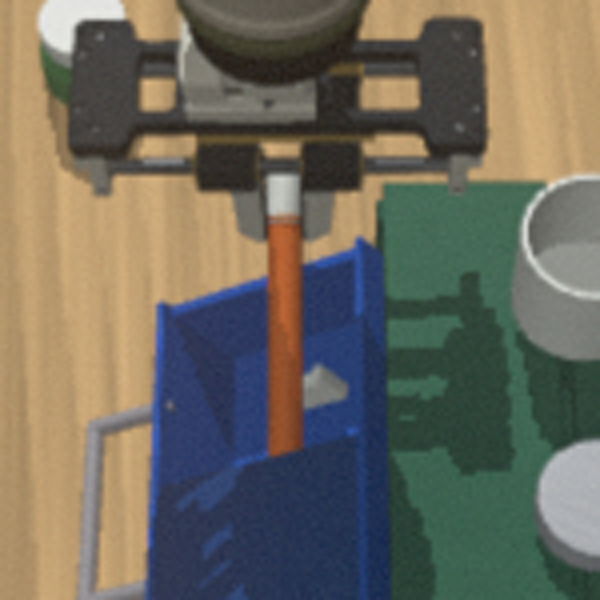

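play_rows(
  plan=[
    {"slide": [0.01, 0.2, 0], "roll": 0, "fingers": -1},
    {"slide": [0.02, 0.3, 0], "roll": 0, "fingers": -1},
    {"slide": [0.02, 0.3, 0], "roll": 0, "fingers": -1},
    {"slide": [0.02, 0.3, 0], "roll": 0, "fingers": -1},
    {"slide": [0.02, 0.3, 0], "roll": 0, "fingers": -1},
    {"slide": [0, 0, 0], "roll": 0, "fingers": -1},
  ],
)

```text
t: 19.27
tool_pos: [0.545, 0.1151, 0.2156]
orientation: [1.251, 1.182, -1.251]
force: [-0.9, -0.3, -1.3]
opening: 0.0176
```

Run:
```python
from h import *
for i in range(2):
  s=robot.read_state();print(s['t'],s['tool_pos'],s['opening'],s['force'],s['wrist_torque'])
  im=pic('scene','s11.png')
cv2.imwrite('pics/z11.png',cv2.resize(im[130:280,240:390,::-1],None,fx=4,fy=4,interpolation=cv2.INTER_CUBIC))
```

```text
19.275 [0.54502737 0.11512935 0.21561814] 0.01761289550711622 [-0.8979567  -0.30348244 -1.27784102] [ 0.00651947 -0.03684473  0.00406928]
19.325 [0.54502637 0.11470601 0.21560087] 0.017689730864100875 [0.36714426 0.73014517 0.01713374] [-0.03989518 -0.15348749 -0.01891074]
```

View pics/z11.png

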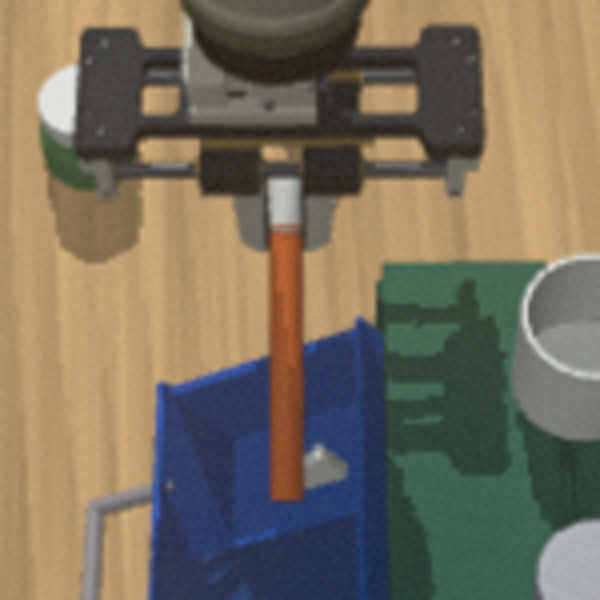

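The foot end is free of the hood at about (312,254). Now I'll lift straight up, with a slightly firmer grip.

play_rows(
  plan=[
    {"slide": [0, 0, 0.15], "roll": 0, "fingers": -1},
    {"slide": [0, 0, 0.3], "roll": 0, "fingers": -1},
    {"slide": [0, 0, 0.4], "roll": 0, "fingers": -1},
    {"slide": [0, 0, 0.5], "roll": 0, "fingers": -1},
    {"slide": [0, 0, 0.5], "roll": 0, "fingers": -1},
    {"slide": [0, 0, 0.5], "roll": 0, "fingers": -1},
    {"slide": [0, 0, 0.5], "roll": 0, "fingers": -1},
    {"slide": [0, 0, 0.5], "roll": 0, "fingers": -1},
    {"slide": [0, 0, 0.5], "roll": 0, "fingers": -1},
    {"slide": [0, 0, 0.5], "roll": 0, "fingers": -1},
    {"slide": [0, 0, 0.4], "roll": 0, "fingers": -1},
    {"slide": [0, 0, 0.3], "roll": 0, "fingers": -1},
    {"slide": [0, 0, 0.1], "roll": 0, "fingers": -1},
    {"slide": [0, 0, 0], "roll": 0, "fingers": -1},
    {"slide": [0, 0, 0], "roll": 0, "fingers": -1},
    {"slide": [0, 0, 0], "roll": 0, "fingers": -1},
  ],
  squeeze=15,
)

```text
t: 21.38
tool_pos: [0.5449, 0.1143, 0.3696]
orientation: [1.252, 1.182, -1.253]
force: [-0.1, -0.1, -0.9]
opening: 0.0173
```

Run:
```python
from h import *
im=pic('scene','s12.png');im=pic('top','t12.png')
s=robot.read_state();print(s['t'],s['tool_pos'],s['opening'],s['force'],s['wrist_torque'])
```

```text
21.475 [0.54496412 0.1143361  0.36981933] 0.017371498983550355 [ 1.02865501 -0.19868185 -0.78814651] [-0.01180405 -0.08487219 -0.00944882]
```

View pics/s12.png

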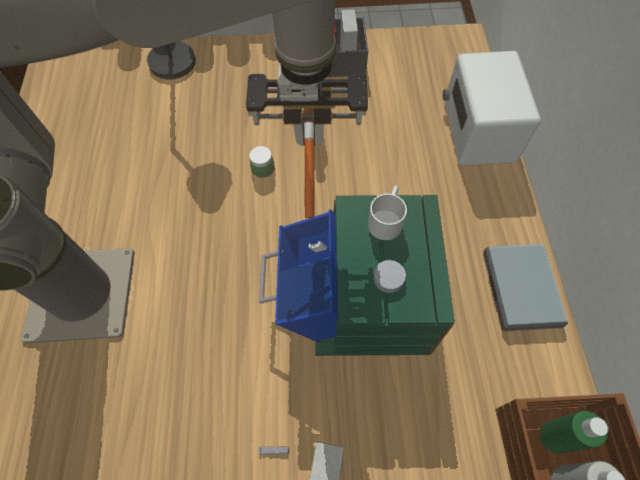

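View pics/t12.png

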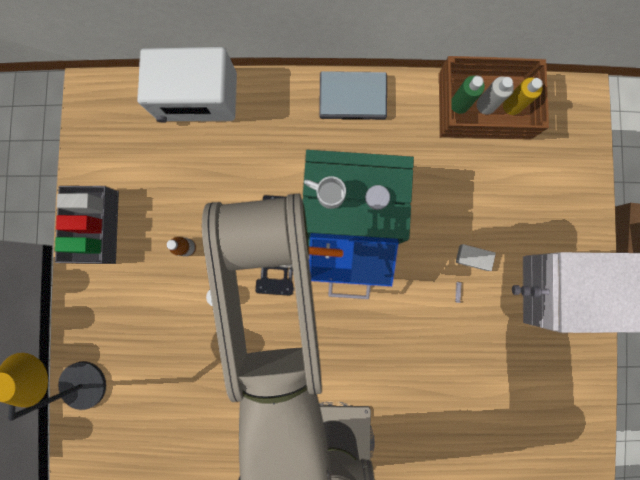

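Run:
```python
from h import *
print(tri([('scene',(310,215)),('top',(342.5,253))]), 'grip expected z .376')
print('cap near', [ (round(.31-.01*0,2))])
for k in('cup','tin','lotion','plasters','jar','clipper'):
    r=robot.mark_of('scene',k); print(k,np.round(r[0]['point'],1) if r else None)
s=robot.read_state();print(s['t'],s['tool_pos'],s['dq'].round(4),s['opening'])
```

```text
[ 0.53676954 -0.01415032  0.32858755] grip expected z .376
cap near [0.31]
cup [383.9 222.7]
tin [387.5 278.1]
lotion [307.5 123.7]
plasters [324.5 472.9]
jar [263.4 167.2]
clipper [271.6 450.5]
21.775 [0.54505014 0.11434    0.37012535] [-0.0003  0.0001 -0.0006  0.0004 -0.0006 -0.0009] 0.0173474818830538
```

Foot end triangulates to z≈0.33 m and the cap is higher. The arm is still, the grip is firm and the other things are unmoved, so I'll hand it in.

Run:
```python
from h import *
print(robot.close_job())
```

```text
the job is handed in; nothing more can be done
None
```

I pulled the blue bin out to its stop by the handle and left it out. I then drew the thermometer case out slantwise from under the hood and handed the job in while holding it still in the air. The job report gives no verdict.

**Last checks**
- **Case height:** the foot end triangulated to about 0.33 m and the cap is higher, so both ends are well above the 0.245 m limit. The slant at the end works out to about 0.36 rad.
- **Grip and stillness:** the opening was 17.4 mm on the 18 mm case with the grip set to 15 N, and the joints were still.
- **Forces:** wrist force stayed near zero to about 1 N while the case was lifted and drawn out. Before that, the gripper body touched the crate's top board at about 5 N as I went down for the grasp.
- **Bin and other things:** in the last pictures the bin is out and the other things look to be where they started. The network's scene marks agreed with the first ones to about 3 px, except the lotion's, which jumped about 12 px. In the picture the arm's gripper is close beside the lotion and mostly covers it, but the top view shows it in its old place, so I took that as a network error.

**What I could not measure directly**
- **Slant under the hood:** I inferred this from the lift height and the hood clearance, because the cameras could not resolve it at that moment.
- **Camera agreement:** the two cameras disagreed by about 5 mm on the crate's x position. I used a value between them.

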